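# Bring the empty well of the jar carousel to the pointer and load the jar

## Task

Turn the carousel by its T-handle until the empty well stands at the brass pointer. Then set the short white jar with the black lid upright down inside that well and let go, leaving the well at the pointer.

Things in the scene. Friction and masses are not known exactly. Their poses are not given: they have to be found in the camera images.
- handle (a point): centre of the carousel's dark wooden T-handle, on the turning axis, 76 mm above the bench. Bar 75 mm long (own x), 18 wide (y), 30 high, on a 24 mm steel post. It turns with the disc; its own -x points to the empty well. The 300 mm plywood disc (top 34 mm above the bench) turns either way at least 120 degrees from the pointer, with light friction (0.12 N m), and stays where it is left.
- slot (a point): centre of the floor of the empty well, on the disc's upper face, 34 mm above the bench and 95 mm from the axis; it turns with the disc. The well is a raised wooden collar, 78 mm inner and 90 mm outer diameter, 20 mm deep. The two other wells, 120 degrees to either side, are filled: a flat white tin (top 28 mm above the disc) and a plaster plug (top 38 mm above the disc).
- load_mark (a point): fixed loading point: 95 mm from the turning axis towards the brass pointer, 34 mm above the bench. The empty well is at the pointer when its centre lies over this point. The pointer stands outside the disc on the robot's side, tip 155 mm from the axis, top 40 mm above the bench.
- jar_mid (a point): centre, half-way up, of the jar to load: white with a black lid, 58 mm across, 85 mm high (lid 54 mm across, top 13 mm), about 0.25 kg, upright on the bench; this point is 42.5 mm above its foot. Near it stand a bigger amber jar (66 mm across, 105 high) and a grey clay beaker (76 across, 81 high), which do not belong in it; the three swap places.
Mind the look-alikes: they are no part of the job. Leave any blue or red look-alike of the part that bears jar_mid alone.

How it is judged:
On the way, in this order (a step that is already met when the one before it is completed fails the run):
1. the empty well has been turned to the pointer while the jar is still outside it (horizontal distance between slot and load_mark below 0.018 m and horizontal distance between jar_mid and slot above 0.08 m), for 0.2 s.
2. the jar stands inside the well (horizontal distance between jar_mid and slot below 0.015 m and z of jar_mid in the frame of slot below 0.048 m), for 0.2 s.
At the end, for the whole second after the job is handed in: The centre of the empty well lies within 18 mm of the loading point at the pointer (about 10 degrees of turn), and the short black-lidded jar stands upright (within 7 degrees) in that well, its foot on the floor of the well (within 5.5 mm) and its axis within 15 mm of the well's centre (all of step 2 and horizontal distance between slot and load_mark below 0.018 m and z of jar_mid in the frame of slot above 0.037 m and angle between jar_mid's own z axis and vertical below 0.12 rad); the robot touches nothing.
It fails at once if the jar is tipped over (angle between jar_mid's own z axis and vertical above 0.7 rad).
It also fails if it takes over 61 s, if anything falls off the work surface, if the arm or the gripper's body presses on something with over 40 N, if the wrist force passes 120 N, or if a joint passes its speed limit or range.

## Robot

A 6-joint arm with a two-finger parallel gripper is mounted at the origin on the work surface; the furniture and walls round the work are solid. World frame = base frame: x ahead of the robot, y to its left, z up, the work surface at z = 0. Lengths are in m, angles in rad, forces in N, time in s.
With the tool pointing down it reaches from about 0.35 to 0.925 m from the base axis. Payload 6.4 kg.
Tool frame: the origin (TCP) lies at the centre of the arm's flange, where the gripper is bolted on; the fingertips stand 173 mm ahead of it and the grasp point (between the pads) lies 155 mm ahead of it (tip_extent is the x of the fingertips in the tool frame, in m); x points along the fingers, z is the direction in which the jaws open and shut, and the axes are right-handed (so a half turn about x gives the same grasp; the last joint's range is limited). The gripper opens to 85 mm and grips with 20 to 120 N. Pads are 22 mm wide; open, the fingers measure 114 mm over their backs; the gripper's body (76 mm by 85 mm) begins 54 mm behind the grasp point. The pads swing forward as they close: fully open they stand 13 mm farther back than shut.
Start: joints at [1.095, 0.245, 1.558, -0, 1.339, -0.174], TCP at [0.193, 0.621, 0.405] pointing down, gripper open.
Joint ranges: [-3.13, 3.13], [-1.02, 2.26], [0.13, 2.54], [-0.95, 4.09], [0.21, 2.88], [-2.74, 2.74]. Speed limits (rad/s): [2.57, 2.57, 3.14, 3.14, 3.14, 3.14].

## Interface

Orientations are given as a rotation vector (axis times angle).
In Python, from station import * gives the robot as it stands.
- The arm moves only by the tool drive_tool, never from a script. Its argument "deltas" is a list of rows, each a list of 6 numbers: the shift along the tool's x, y, z in mm, then the turn, a rotation vector about the tool's x, y, z in degrees. A call has 1 to 8 rows; each row shifts and turns the commanded pose from where the row before left it, along the tool's axes as they then stand; what a row does not reach is not made up. A row lasts 1/10 s, in which the tool goes at most 50 mm and 8.59 degrees, less where a joint would pass 70% of its speed; a pose out of reach is approached as far as the arm can. A call with a gripper value outside its range is refused whole. "grip" is the gripper command: -1 is fully open, 1 is shut, values between are in proportion, set as the call begins (left out, the last holds). The fingers move at their own pace and stop on an object; the grip force is fixed at half the most. Time passes only in rows, so rows that do not move let the fingers close. It gives the time, the measured TCP pose, the force and the opening at its end, in the units of the state.
- observe(): the state, without advancing time (a new reading comes with each control period).
- capture(name): name is "side" or "top" or "wrist"; returns a dict with "pixels" (400x640x3 uint8, blue, green, red), "fovy" (degrees; the focal length in pixels is half the picture's height over the tangent of half this angle, whatever the lens; pixels are square), "cx", "cy" (the principal point, pixels), "dist" ([k1, k2, p1, p2, k3] as OpenCV has them; the pictures are not rectified), "view" (4x4, takes a point from world to camera coordinates); the wrist camera has in their place "tool_from_camera" (4x4, takes a point from camera to tool coordinates, whose origin is the TCP and whose axes are the tool frame's). Camera axes: x right, y up, looking along -z (the intrinsics and any distortion apply to the point x, -y, -z); pixel columns grow to the right and rows downward; lengths in m; the calibration is good to about 2 mm. A picture is of the moment at which its call begins: read the wrist's pose just before it. There is no depth.
- hand_in(): hands the job in, once; it reports no verdict.
The state is a dict: "clock": time; "joints": joint angles; "dq": joint speeds; "effort": joint torques, N m; "tcp_pos": TCP position; "ee_rot": TCP orientation; "wrist_force": force on the tool from outside, world axes, zero at the start; "wrist_torque": the same for the moment, N m; "grip_width": finger opening in m.
Only numpy, scipy, OpenCV 4.12 (cv2) and the standard library are available. Lean on these libraries where they do the work, as an engineer would, in place of code of your own. Each camera call takes 0.05 s, during which the arm holds its last target.

## Working session

There is one attempt and no reset: what is moved stays moved. The work goes in short steps, Python scripts to look and compute and a tool call to move; the robot and the scene stay as the last step left them, time stands still between calls to the robot, and variables do not carry over. Pictures are saved under pics/ and viewed, and the job is handed in when it is done.

Besides the shell and the picture viewer there is one more tool, called after "Request:" in YAML: its name, and indented under it one key for each argument. drive_tool: Moves the arm, as the interface text tells. Its arguments: {"type":"object","properties":{"deltas":{"type":"array"},"grip":{"type":"number"}},"required":["deltas"]}

```bash
ls; mkdir -p pics; python3 - <<'E'
from station import *
import cv2
s=observe();print(s)
for n in("side","top","wrist"):
    c=capture(n);cv2.imwrite(f"pics/{n}0.png",c["pixels"]);print({k:v for k,v in c.items() if k!="pixels"})
E
```

```text
pics
{'clock': 0.0, 'joints': array([ 1.09487920e+00,  2.45825975e-01,  1.55903631e+00,  5.72651089e-06,
        1.33869169e+00, -1.74095719e-01]), 'dq': array([ 0.00098159, -0.00231486,  0.00185741,  0.00180805, -0.00099216,
       -0.002786  ]), 'effort': array([ 9.03443433e-04, -4.29521298e+01, -3.26118815e+01, -9.03143723e-05,
        5.41107860e-03,  6.33635821e-06]), 'tcp_pos': array([0.19310283, 0.6204124 , 0.40356039]), 'ee_rot': array([-0.9850177 ,  1.3388058 ,  0.98357898]), 'wrist_force': array([-0.28298574,  0.01713991,  0.32944742]), 'wrist_torque': array([-0.00318225,  0.00791261,  0.02473615]), 'grip_width': 0.08523858982452366}
{'fovy': 44.229462129882435, 'cx': 315.6695415208268, 'cy': 198.1612005807346, 'dist': array([0.02644121, 0.        , 0.        , 0.        , 0.        ]), 'view': array([[ 0.93123828, -0.36440458, -0.00213732, -0.46851238],
       [ 0.13054166,  0.32811269,  0.93557519, -0.09740182],
       [-0.3402266 , -0.87152244,  0.35312108, -1.34551711],
       [ 0.        ,  0.        ,  0.        ,  1.        ]])}
{'fovy': 45.37968446583253, 'cx': 321.
[... 193 characters left out ...]
[ 0.99239695,  0.00210845,  0.12306034, -0.49260651],
       [-0.12305551, -0.00228755,  0.99239715, -1.30275278],
       [ 0.        ,  0.        ,  0.        ,  1.        ]])}
{'fovy': 69.22064047168547, 'cx': 321.8989074463194, 'cy': 199.96275693386846, 'dist': array([-0.04818659,  0.        ,  0.        ,  0.        ,  0.        ]), 'tool_from_camera': array([[-6.87575419e-04,  2.86477774e-01, -9.58086641e-01,
         3.05551148e-02],
       [-2.49694751e-04,  9.58086789e-01,  2.86477998e-01,
         7.22036084e-02],
       [ 9.99999732e-01,  4.36204435e-04, -5.87224929e-04,
        -3.48329689e-04],
       [ 0.00000000e+00,  0.00000000e+00,  0.00000000e+00,
         1.00000000e+00]])}
```

View pics/side0.png

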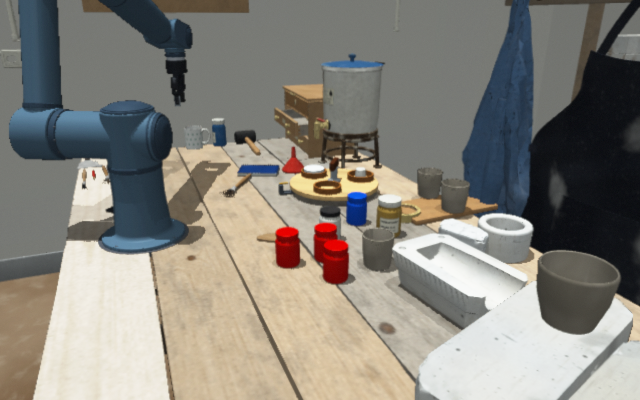

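View pics/top0.png

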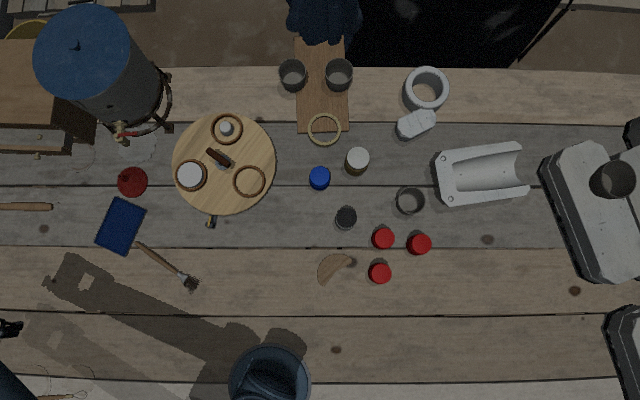

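View pics/wrist0.png

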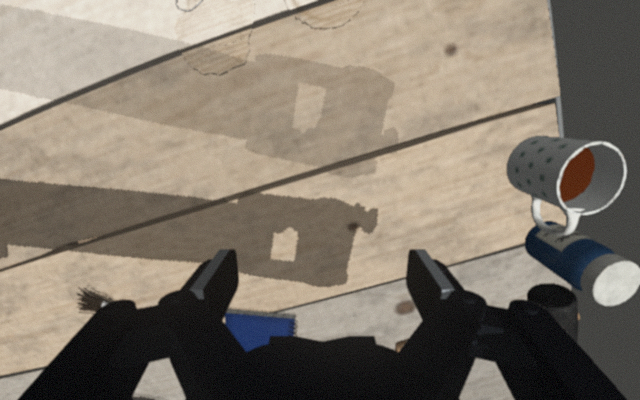

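The top view shows the disc centred near (223,163), the empty well at (250,182), the pointer at (211,222), and the dark-lidded jar at (346,218). The amber jar is at (357,160), the beaker at (410,200), and the blue and red decoys are nearby. I'll measure next.

```bash
cat > h.py <<'E'
from station import *
import cv2, numpy as np
from scipy.spatial.transform import Rotation as R
def K(c):
    f=200/np.tan(np.radians(c["fovy"]/2));return np.array([[f,0,c["cx"]],[0,f,c["cy"]],[0,0,1]])
def camworld(c,s=None):
    if "view" in c: return np.linalg.inv(c["view"])
    T=np.eye(4);T[:3,:3]=R.from_rotvec(s["ee_rot"]).as_matrix();T[:3,3]=s["tcp_pos"]
    return T@c["tool_from_camera"]
def cast(c,uv,z,s=None):
    p=cv2.undistortPoints(np.array(uv,float).reshape(-1,1,2),K(c),c["dist"]).reshape(-1,2)
    W=camworld(c,s);d=np.c_[p[:,0],-p[:,1],-np.ones(len(p))]@W[:3,:3].T;o=W[:3,3]
    return o+d*((z-o[2])/d[:,2])[:,None]
def proj(c,P,s=None):
    V=np.linalg.inv(camworld(c,s));q=np.atleast_2d(P)@V[:3,:3].T+V[:3,3]
    q=q*[1,-1,-1]
    return cv2.projectPoints(q,np.zeros(3),np.zeros(3),K(c),c["dist"])[0].reshape(-1,2)
E
python3 - <<'E'
from h import *
t=cv2.imread("pics/top0.png");s=cv2.imread("pics/side0.png")
a=cv2.resize(t[100:240,150:290],None,fx=4,fy=4,interpolation=cv2.INTER_CUBIC)
cv2.imwrite("pics/a.png",a)
b=cv2.resize(t[140:280,300:440],None,fx=4,fy=4,interpolation=cv2.INTER_CUBIC)
cv2.imwrite("pics/b.png",b)
cv2.imwrite("pics/c.png",cv2.resize(s[130:290,260:460],None,fx=4,fy=3.7,interpolation=cv2.INTER_CUBIC)[:600])
E
```

```text
(no output)
```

View pics/a.png

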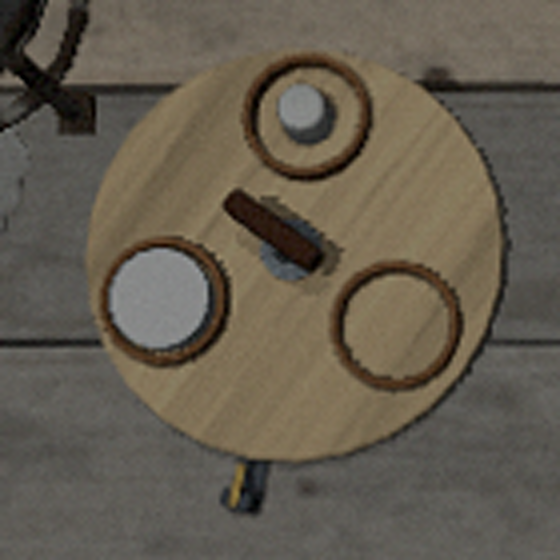

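View pics/b.png

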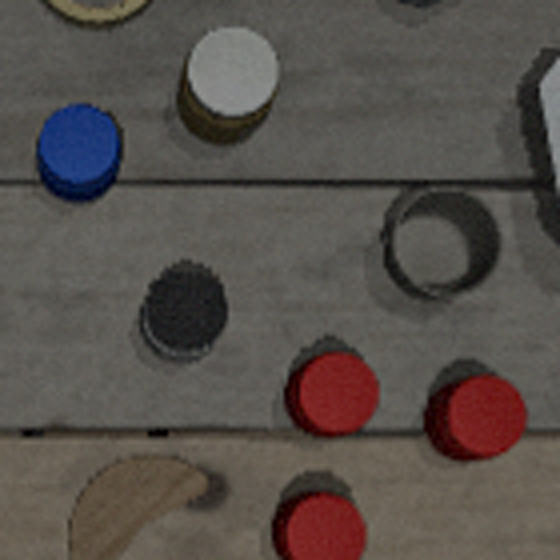

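View pics/c.png

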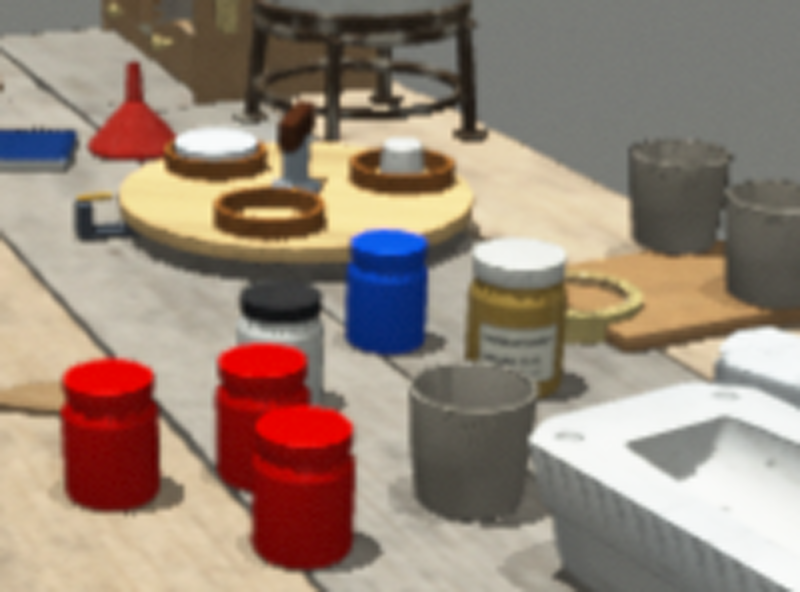

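```bash
python3 - <<'E'
from h import *
c=capture("top");sd=capture("side")
a=lambda u,v:((u+.5)/4-.5+150,(v+.5)/4-.5+100)
W=cast(c,[a(397,325),a(164,300),a(307,116)],.054)
print("wells",W.round(4)); D=cast(c,[a(296,256)],.034);print("disc",D.round(4),"mean wells",W.mean(0).round(4))
ax=W.mean(0)
for w in W: d=w-ax;print(np.hypot(*d[:2]).round(4),np.degrees(np.arctan2(d[1],d[0])).round(1))
P=cast(c,[a(237,488),a(256,488),a(245,460),a(240,510)],.04);print("ptr",P.round(4))
for p in P: d=p-ax;print(np.hypot(*d[:2]).round(4),np.degrees(np.arctan2(d[1],d[0])).round(1))
H=cast(c,[a(237,200),a(311,258)],.091);print("bar",H.round(4),H.mean(0))
im=c["pixels"].astype(int)
# lid
sub=im[195:235,325:365].sum(2);m=(sub<150).astype(np.uint8)
n,l,st,ce=cv2.connectedComponentsWithStats(m);i=1+np.argmax(st[1:,4]);print(st[i],ce[i])
print("lid top", cast(c,[(325+ce[i][0],195+ce[i][1])],.085).round(4), cast(c,[(300+(187.5)/4-.5,140+(306.5)/4-.5)],.085).round(4))
# side lid: crop c x/4+260,y/3.7+130
u=(282/4+260,295/3.7+130);print("side lid",u,cast(sd,[u],.085).round(4))
print("side bar",cast(sd,[(296/4+260,113/3.7+130)],.091).round(4), "side well",cast(sd,[(270/4+260,209/3.7+130)],.054).round(4))
for n,p,z in(("blue",(300+80/4,140+138/4),.085),("amber",(300+233/4,140+70/4),.105),("beaker",(300+447/4,140+240/4),.081),("red1",(300+333/4,140+392/4),.085)):print(n,cast(c,[p],z).round(3))
E
```

```text
wells [[0.5628 0.0573 0.054 ]
 [0.5806 0.2213 0.054 ]
 [0.7123 0.1248 0.054 ]]
disc [[0.6159 0.1335 0.034 ]] mean wells [0.6185 0.1345 0.054 ]
0.0952 -125.9
0.0948 113.6
0.0942 -5.9
ptr [[0.4506 0.1688 0.04  ]
 [0.4507 0.1555 0.04  ]
 [0.4702 0.1638 0.04  ]
 [0.4353 0.1663 0.04  ]]
0.1714 168.4
0.1692 172.9
0.1512 168.8
0.186 170.2
bar [[0.6426 0.1633 0.091 ]
 [0.6021 0.1111 0.091 ]] [0.62233388 0.13719849 0.091     ]
[ 10  10  22  24 368] [20.67934783 21.83423913]
lid top [[ 0.4603 -0.2082  0.085 ]] [[ 0.4622 -0.21    0.085 ]]
side lid (330.5, 209.72972972972974) [[ 0.4587 -0.2197  0.085 ]]
side bar [[0.6392 0.1752 0.091 ]] side well [[0.5561 0.0333 0.054 ]]
blue [[ 0.575 -0.139  0.085]]
amber [[ 0.617 -0.241  0.105]]
beaker [[ 0.507 -0.387  0.081]]
red1 [[ 0.404 -0.308  0.085]]
```

```bash
python3 - <<'E'
from h import *
s=observe();M=R.from_rotvec(s["ee_rot"]).as_matrix();print(M.round(4),s["tcp_pos"],s["clock"])
print("yaw z",np.degrees(np.arctan2(M[1,2],M[0,2])), "j1 deg",np.degrees(s["joints"][0]),"j6",np.degrees(s["joints"][5]))
print("delta to [.6185,.1345,.35] tool mm",M.T@(np.array([.6185,.1345,.36])-s["tcp_pos"])*1e3)
E
```

```text
[[-4.000e-04 -9.548e-01  2.973e-01]
 [-8.000e-04  2.973e-01  9.548e-01]
 [-1.000e+00  1.000e-04 -9.000e-04]] [0.19318354 0.62052878 0.40416821] 0.25
yaw z 72.70574581262088 j1 deg 62.7303921833776 j6 -9.975269313386411
delta to [.6185,.1345,.35] tool mm [  44.37886103 -550.58083768 -337.57985031]
```

Request:
drive_tool:
  deltas:
    - [3, -40, -24, 0, 0, 0]
    - [3, -40, -24, 0, 0, 0]
    - [3, -40, -24, 0, 0, 0]
    - [3, -40, -24, 0, 0, 0]
    - [3, -40, -24, 0, 0, 0]
    - [3, -40, -24, 0, 0, 0]
    - [3, -40, -24, 0, 0, 0]
    - [3, -40, -24, 0, 0, 0]

```text
clock: 1.05
tcp_pos: [0.4426, 0.3406, 0.3807]
ee_rot: [-0.984, 1.337, 0.984]
wrist_force: [0.6, 0.6, 1.0]
grip_width: 0.0853
```

Request:
drive_tool:
  deltas:
    - [3, -40, -24, 0, 0, 0]
    - [3, -40, -24, 0, 0, 0]
    - [3, -40, -24, 0, 0, 0]
    - [3, -40, -24, 0, 0, 0]
    - [3, -38, -24, 0, 0, 0]
    - [3, -32, -24, 0, 0, 0]
    - [0, 0, 0, 8, 0, 0]
    - [0, 0, 0, 8, 0, 0]

```text
clock: 1.85
tcp_pos: [0.6192, 0.1348, 0.3622]
ee_rot: [-0.765, 1.433, 0.766]
wrist_force: [0.5, 0.0, 0.9]
grip_width: 0.0854
```

Request:
drive_tool:
  deltas:
    - [0, 0, 0, 8, 0, 0]
    - [0, 0, 0, 8, 0, 0]
    - [0, 0, 0, 8, 0, 0]
    - [0, 0, 0, 8, 0, 0]
    - [0, 0, 0, 8, 0, 0]
    - [0, 0, 0, 8, 0, 0]
    - [0, 0, 0, 8, 0, 0]
    - [0, 0, 0, 8, 0, 0]

```text
clock: 2.65
tcp_pos: [0.6184, 0.1363, 0.3625]
ee_rot: [0.104, 1.569, -0.105]
wrist_force: [-0.0, 0.8, -0.3]
grip_width: 0.0855
```

Request:
drive_tool:
  deltas:
    - [0, 0, 0, 8, 0, 0]
    - [0, 0, 0, 8, 0, 0]
    - [0, 0, 0, 8, 0, 0]
    - [0, 0, 0, 6, 0, 0]
    - [0, 0, 0, 0, 0, 0]

```text
clock: 3.15
tcp_pos: [0.6184, 0.1363, 0.3625]
ee_rot: [0.509, 1.51, -0.509]
wrist_force: [-0.1, -0.1, -0.2]
grip_width: 0.0853
```

```bash
python3 - <<'E'
from h import *
s=observe();c=capture("wrist");t=capture("top")
cv2.imwrite("pics/w1.png",c["pixels"]);np.save("w1.npy",c["pixels"])
M=R.from_rotvec(s["ee_rot"]).as_matrix();print(s["tcp_pos"],s["clock"],s["joints"].round(3),"yaw",np.degrees(np.arctan2(M[1,2],M[0,2])))
E
```

```text
[0.61843212 0.13632528 0.36252676] 3.15 [ 0.038  0.246  1.637 -0.     1.26   0.689] yaw -37.27701050385864
```

View pics/w1.png

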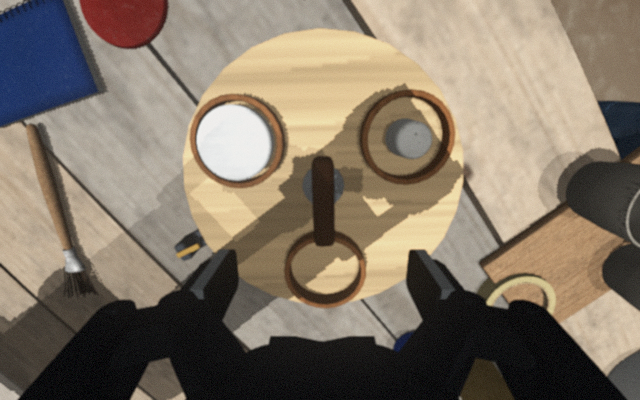

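```bash
python3 - <<'E'
from h import *
s=observe();c=capture("wrist")
im=c["pixels"]
cv2.imwrite("pics/w1z.png",cv2.resize(im[220:280,150:240],None,fx=7,fy=7,interpolation=cv2.INTER_CUBIC))
W=cast(c,[(325.5,268.5),(237,141),(407,137)],.054,s);ax=W.mean(0);print(W.round(4),ax)
for w in W: d=w-ax;print(np.hypot(*d[:2]).round(4),np.degrees(np.arctan2(d[1],d[0])).round(1))
H=cast(c,[(323,157),(324,243)],.091,s);print("bar",H.round(4),H.mean(0), np.linalg.norm(H[1]-H[0]),np.degrees(np.arctan2(*(H[1]-H[0])[1::-1])))
P=cast(c,[(198,244),(180,256)],.04,s);print(P)
E
```

```text
[[0.5692 0.0639 0.054 ]
 [0.5839 0.2231 0.054 ]
 [0.7146 0.1288 0.054 ]] [0.62255932 0.13859332 0.054     ]
0.0918 -125.5
0.093 114.6
0.0925 -6.1
bar [[0.6428 0.1658 0.091 ]
 [0.5964 0.1029 0.091 ]] [0.61961935 0.13438805 0.091     ] 0.0781844317914432 -126.44988229755118
[[0.46932471 0.16710888 0.04      ]
 [0.44204361 0.16885864 0.04      ]]
```

View pics/w1z.png

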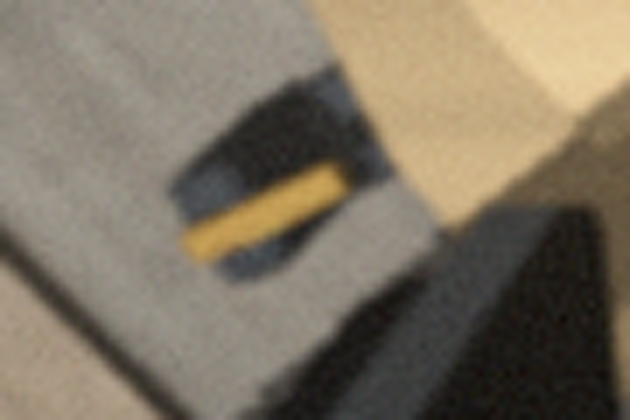

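Request:
drive_tool:
  deltas:
    - [22, 0, 0, 0, 0, 0]
    - [22, 0, 0, 0, 0, 0]
    - [22, 0, 0, 0, 0, 0]
    - [22, 0, 0, 0, 0, 0]
    - [20, 0, 0, 0, 0, 0]
    - [19, 0, 0, 0, 0, 0]
    - [0, 0, 0, 0, 0, 0]
  grip: -0.2

```text
clock: 4.0
tcp_pos: [0.6172, 0.1363, 0.2324]
ee_rot: [0.507, 1.516, -0.511]
wrist_force: [-0.9, 0.2, -0.7]
grip_width: 0.0512
```

Request:
drive_tool:
  deltas:
    - [0, 0, 0, 0, 0, 0]
    - [0, 0, 0, 0, 0, 0]
    - [0, 0, 0, 0, 0, 0]
    - [0, 0, 0, 0, 0, 0]
    - [0, 0, 0, 0, 0, 0]
  grip: 1

```text
clock: 4.5
tcp_pos: [0.6191, 0.1363, 0.2375]
ee_rot: [0.51, 1.508, -0.509]
wrist_force: [-0.7, -1.1, 6.5]
grip_width: 0.0214
```

Request:
drive_tool:
  deltas:
    - [0, 0, 0, 0, 0, 0]
    - [0, 0, 0, 0, 0, 0]
    - [0, 0, 0, 0, 0, 0]

```text
clock: 4.8
tcp_pos: [0.6191, 0.1363, 0.2374]
ee_rot: [0.51, 1.508, -0.509]
wrist_force: [-1.3, -0.4, 5.4]
grip_width: 0.021
```

```bash
python3 - <<'E'
from h import *
s=observe();c=capture("wrist")
cv2.imwrite("pics/w2.png",c["pixels"]);print(s["grip_width"],s["wrist_force"],s["wrist_torque"],s["tcp_pos"])
E
```

```text
0.021027556447323053 [-1.25711605 -0.37931936  5.41075466] [-0.09644647  0.20274199  0.04358331] [0.61913646 0.13634546 0.23743115]
```

View pics/w2.png

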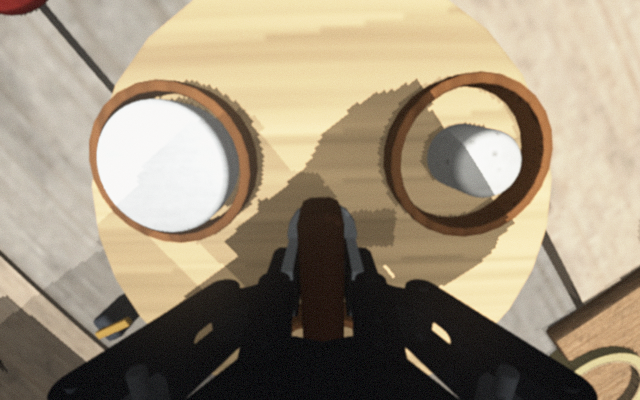

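Request:
drive_tool:
  deltas:
    - [0, 0, 0, 3, 0, 0]
    - [0, 0, 0, 5, 0, 0]
    - [0, 0, 0, 5, 0, 0]
    - [0, 0, 0, 5, 0, 0]
    - [0, 0, 0, 5, 0, 0]
    - [0, 0, 0, 5, 0, 0]
    - [0, 0, 0, 5, 0, 0]

```text
clock: 5.55
tcp_pos: [0.6191, 0.1365, 0.2374]
ee_rot: [0.955, 1.349, -0.953]
wrist_force: [-2.0, -0.3, 7.2]
grip_width: 0.0214
```

Request:
drive_tool:
  deltas:
    - [0, 0, 0, 5, 0, 0]
    - [0, 0, 0, 5, 0, 0]
    - [0, 0, 0, 5, 0, 0]
    - [0, 0, 0, 5, 0, 0]
    - [0, 0, 0, 5, 0, 0]
    - [0, 0, 0, 5, 0, 0]
    - [0, 0, 0, 2, 0, 0]
    - [0, 0, 0, 0, 0, 0]

```text
clock: 6.35
tcp_pos: [0.6191, 0.1366, 0.2374]
ee_rot: [1.367, 1.098, -1.364]
wrist_force: [-0.9, 0.9, 6.3]
grip_width: 0.0214
```

```bash
python3 - <<'E'
from h import *
s=observe();t=capture("top")
cv2.imwrite("pics/t2.png",cv2.resize(t["pixels"][100:240,150:290],None,fx=4,fy=4,interpolation=cv2.INTER_CUBIC))
M=R.from_rotvec(s["ee_rot"]).as_matrix();print(s["tcp_pos"],s["joints"].round(3),s["wrist_force"],"yaw",np.degrees(np.arctan2(M[1,2],M[0,2])))
E
```

```text
[0.6190749  0.13658474 0.23744219] [0.039 0.402 1.693 0.    1.045 1.824] [-0.89776014  0.91362729  6.25925293] yaw -102.31630420910187
```

View pics/t2.png

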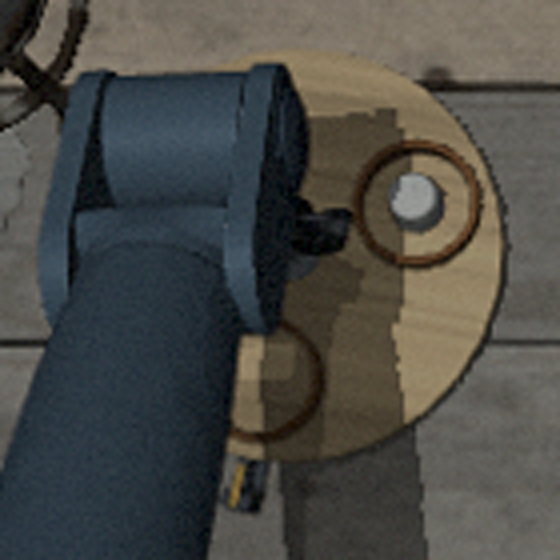

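The disc has turned and the well is near the pointer. I'll release the handle, lift, and check.

Request:
drive_tool:
  deltas:
    - [0, 0, 0, 0, 0, 0]
    - [0, 0, 0, 0, 0, 0]
    - [0, 0, 0, 0, 0, 0]
    - [0, 0, 0, 0, 0, 0]
    - [-5, 0, 0, 0, 0, 0]
    - [-15, 0, 0, 0, 0, 0]
    - [-25, 0, 0, 0, 0, 0]
    - [-30, 0, 0, 0, 0, 0]
  grip: -0.3

```text
clock: 7.2
tcp_pos: [0.6182, 0.1363, 0.3117]
ee_rot: [1.365, 1.101, -1.367]
wrist_force: [1.1, -0.6, -0.5]
grip_width: 0.0553
```

Request:
drive_tool:
  deltas:
    - [-30, 0, 0, 0, 0, 0]
    - [-30, 0, 0, 0, 0, 0]
    - [-30, 0, 0, 0, 0, 0]
    - [0, 0, 0, 0, 0, 0]
    - [0, 0, 0, 0, 0, 0]
  grip: -1

```text
clock: 7.7
tcp_pos: [0.6185, 0.1364, 0.4024]
ee_rot: [1.367, 1.098, -1.363]
wrist_force: [0.2, -0.1, -0.3]
grip_width: 0.0854
```

```bash
python3 - <<'E'
from h import *
s=observe();c=capture("wrist")
cv2.imwrite("pics/w3.png",c["pixels"])
M=R.from_rotvec(s["ee_rot"]).as_matrix();print(s["tcp_pos"],s["clock"],"yaw",np.degrees(np.arctan2(M[1,2],M[0,2])))
E
```

```text
[0.6184714  0.13635013 0.40241617] 7.7 yaw -102.2894732551576
```

View pics/w3.png

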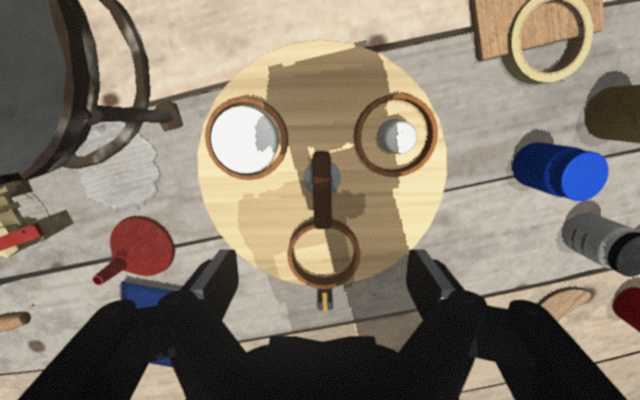

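The empty well (324,252), the handle, and the pointer (325,298) are in line. Next are the well's world position and the move to the jar.

```bash
python3 - <<'E'
from h import *
s=observe();c=capture("wrist")
cv2.imwrite("pics/w3z.png",cv2.resize(c["pixels"][140:320,270:380],None,fx=4,fy=3.3,interpolation=cv2.INTER_CUBIC))
W=cast(c,[(323.5,252),(247,137),(396,134)],.054,s);ax=W.mean(0);print(W.round(4),ax.round(4))
for w in W: d=w-ax;print(np.hypot(*d[:2]).round(4),np.degrees(np.arctan2(d[1],d[0])).round(1))
P=cast(c,[(324.5,291),(326,308)],.04,s);d=P-ax;print(P,np.hypot(d[:,0],d[:,1]),np.degrees(np.arctan2(d[:,1],d[:,0])))
M=R.from_rotvec(s["ee_rot"]).as_matrix()
# jar view pose: tcp above jar, z .36
print("to jar",M.T@(np.array([.461,-.210,.37])-s["tcp_pos"])*1e3)
E
```

```text
[[0.5332 0.1527 0.054 ]
 [0.6838 0.2042 0.054 ]
 [0.6528 0.0473 0.054 ]] [0.6232 0.1347 0.054 ]
0.0919 168.7
0.0922 48.9
0.0923 -71.3
[[0.47012999 0.1649295  0.04      ]
 [0.44354453 0.16857918 0.04      ]] [0.15606583 0.18286188] [168.84913552 169.33814159]
to jar [ 30.71324758 -79.85089635 371.85142797]
```

View pics/w3z.png

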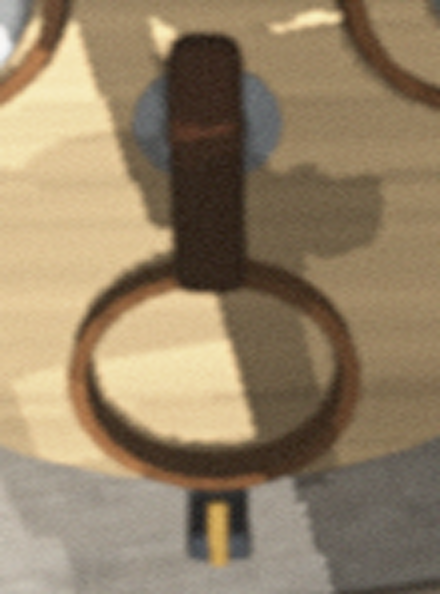

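Request:
drive_tool:
  deltas:
    - [3, -9, 41, 0, 0, 0]
    - [4, -9, 41, 0, 0, 0]
    - [4, -9, 41, 0, 0, 0]
    - [4, -9, 41, 0, 0, 0]
    - [4, -9, 41, 0, 0, 0]
    - [4, -9, 41, 0, 0, 0]
    - [4, -9, 41, 0, 0, 0]
    - [4, -9, 41, 0, 0, 0]

```text
clock: 8.6
tcp_pos: [0.4769, -0.1699, 0.3681]
ee_rot: [1.365, 1.103, -1.367]
wrist_force: [0.7, 0.0, 0.9]
grip_width: 0.0852
```

Request:
drive_tool:
  deltas:
    - [0, -8, 44, -8, 0, 0]
    - [0, 0, 0, -8, 0, 0]
    - [0, 0, 0, -8, 0, 0]
    - [0, 0, 0, -8, 0, 0]
    - [0, 0, 0, -8, 0, 0]
    - [0, 0, 0, -8, 0, 0]
    - [0, 0, 0, -8, 0, 0]
    - [0, 0, 0, 0, 0, 0]

```text
clock: 9.4
tcp_pos: [0.4614, -0.2084, 0.3682]
ee_rot: [0.636, 1.479, -0.635]
wrist_force: [0.9, -0.8, 0.1]
grip_width: 0.0853
```

```bash
python3 - <<'E'
from h import *
s=observe();c=capture("wrist")
cv2.imwrite("pics/w4.png",c["pixels"])
M=R.from_rotvec(s["ee_rot"]).as_matrix();print(s["tcp_pos"],s["clock"],"yaw",np.degrees(np.arctan2(M[1,2],M[0,2])),s["joints"])
print(proj(c,[[.461,-.21,.085]],s))
E
```

```text
[ 0.46143401 -0.20840255  0.36820646] 9.4 yaw -46.59725603797101 [-6.48482728e-01 -5.81033920e-02  1.95240985e+00 -1.49753842e-05
  1.25021877e+00  1.64796837e-01]
[[322.97246327 198.7655254 ]]
```

View pics/w4.png

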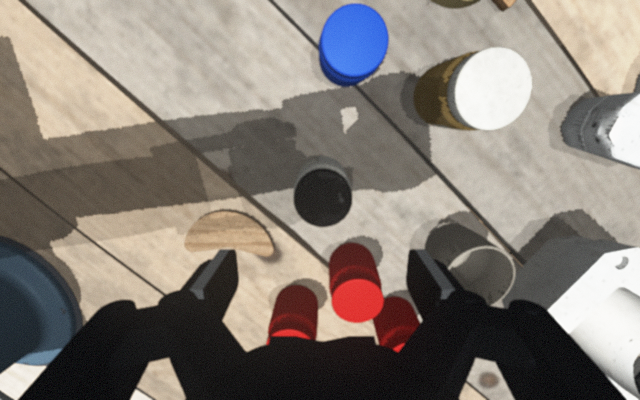

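Request:
drive_tool:
  deltas:
    - [25, 0, 0, 0, 0, 0]
    - [25, 0, 0, 0, 0, 0]
    - [25, 0, 0, 0, 0, 0]
    - [25, 0, 0, 0, 0, 0]
    - [25, 0, 0, 0, 0, 0]
    - [20, 0, 0, 0, 0, 0]
    - [18, 0, 0, 0, 0, 0]
    - [0, 0, 0, 0, 0, 0]

```text
clock: 10.25
tcp_pos: [0.4605, -0.2077, 0.2037]
ee_rot: [0.639, 1.482, -0.637]
wrist_force: [-0.0, 0.3, -0.6]
grip_width: 0.0855
```

Request:
drive_tool:
  deltas:
    - [0, 0, 0, 0, 0, 0]
    - [0, 0, 0, 0, 0, 0]
    - [0, 0, 0, 0, 0, 0]
    - [0, 0, 0, 0, 0, 0]
    - [0, 0, 0, 0, 0, 0]
    - [0, 0, 0, 0, 0, 0]
  grip: 1

```text
clock: 10.85
tcp_pos: [0.4623, -0.209, 0.2082]
ee_rot: [0.635, 1.474, -0.636]
wrist_force: [-2.7, 0.8, 5.8]
grip_width: 0.0555
```

```bash
python3 - <<'E'
from h import *
s=observe();c=capture("wrist")
cv2.imwrite("pics/w5.png",c["pixels"]);print(s["tcp_pos"],s["grip_width"],s["wrist_force"])
print(proj(c,[[.461,-.21,.085]],s))
E
```

```text
[ 0.46231732 -0.20901497  0.20818777] 0.05545925473127318 [-2.74283988  0.82371022  5.78660428]
[[318.54173021 317.79110695]]
```

View pics/w5.png

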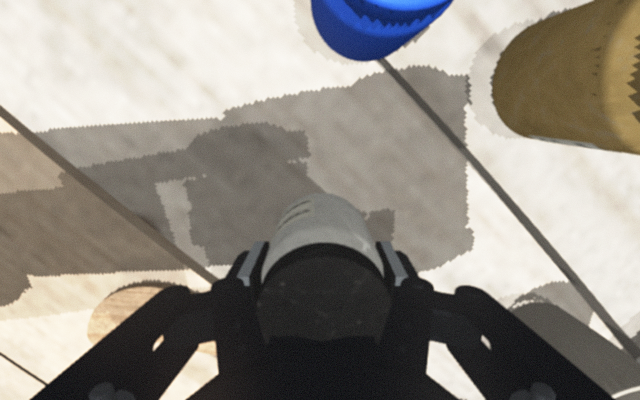

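Request:
drive_tool:
  deltas:
    - [-8, 0, 0, 0, 0, 0]
    - [-15, 0, 0, 0, 0, 0]
    - [-25, 0, 0, 0, 0, 0]
    - [-30, 0, 0, 0, 0, 0]
    - [-30, 0, 0, 0, 0, 0]
    - [-25, 0, 0, 0, 0, 0]
    - [-17, 0, 0, 0, 0, 0]
    - [0, 0, 0, 0, 0, 0]

```text
clock: 11.7
tcp_pos: [0.4623, -0.2089, 0.3597]
ee_rot: [0.634, 1.47, -0.636]
wrist_force: [-0.1, 0.1, -3.1]
grip_width: 0.0552
```

```bash
python3 - <<'E'
from h import *
s=observe();c=capture("wrist");d=capture("side")
cv2.imwrite("pics/w6.png",c["pixels"]);print(s["tcp_pos"],s["grip_width"],s["wrist_force"])
cv2.imwrite("pics/s6.png",cv2.resize(d["pixels"][100:270,240:440],None,fx=4,fy=3.5,interpolation=cv2.INTER_CUBIC))
M=R.from_rotvec(s["ee_rot"]).as_matrix();print(np.degrees(np.arctan2(M[1,2],M[0,2])))
# circle of lid top if jar centred: tool x = .123 (85 -> tcp .208)
th=np.linspace(0,2*np.pi,73)
for y0 in(-.004,0,.004):
    P=np.c_[np.full(73,.2082-.085),y0+.027*np.cos(th),.027*np.sin(th)]@M.T+s["tcp_pos"]
    q=proj(c,P,s);print(y0,q.min(0),q.max(0))
E
```

```text
[ 0.46225378 -0.2089022   0.35972495] 0.05515681301694421 [-0.07470759  0.13872577 -3.06215627]
-46.58217353334357
-0.004 [249.78168126 260.36521139] [389.67471496 375.67162599]
0 [248.93923827 250.21288037] [390.4621818  368.37392911]
0.004 [248.08422356 239.81098198] [391.26138654 360.89629508]
```

View pics/w6.png

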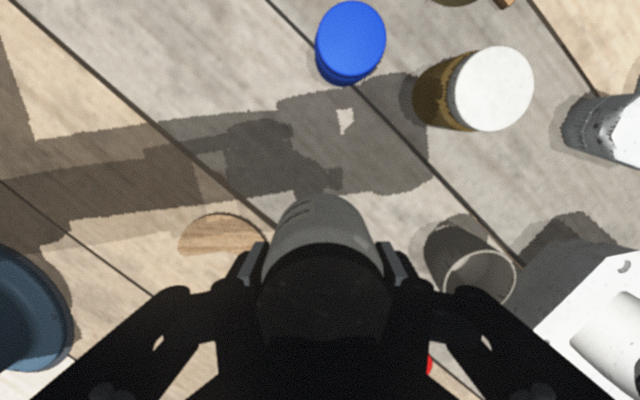

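View pics/s6.png

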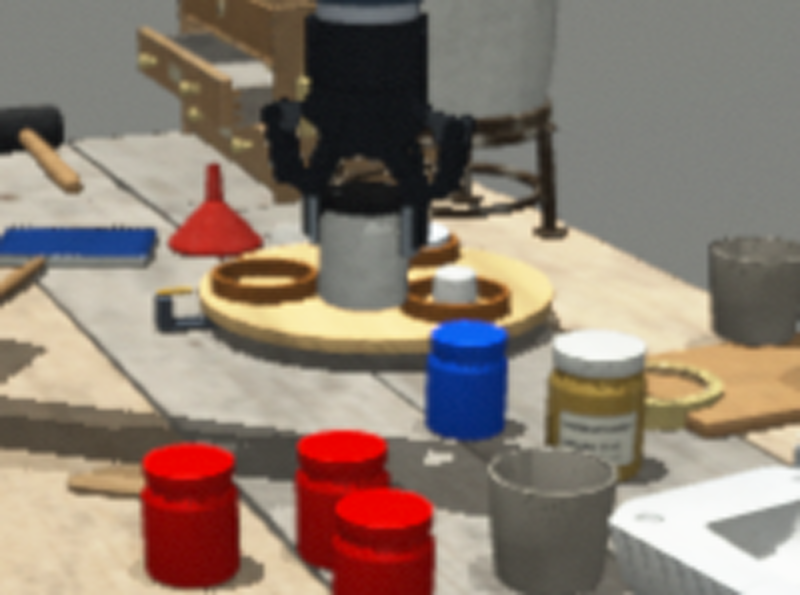

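Request:
drive_tool:
  deltas:
    - [0, 15, -11, 0, 0, 0]
    - [0, 30, -22, 0, 0, 0]
    - [0, 35, -26, 0, 0, 0]
    - [0, 35, -26, 0, 0, 0]
    - [0, 35, -26, 0, 0, 0]
    - [0, 35, -26, 0, 0, 0]
    - [0, 35, -26, 0, 0, 0]
    - [0, 35, -25, 0, 0, 0]

```text
clock: 12.6
tcp_pos: [0.5171, 0.1051, 0.3545]
ee_rot: [0.634, 1.479, -0.637]
wrist_force: [0.8, -0.4, -3.2]
grip_width: 0.0553
```

Request:
drive_tool:
  deltas:
    - [0, 28, -20, 4, 0, 0]
    - [0, 13, -11, 8, 0, 0]
    - [0, 0, 0, 8, 0, 0]
    - [0, 0, 0, 8, 0, 0]
    - [0, 0, 0, 8, 0, 0]
    - [0, 0, 0, 8, 0, 0]
    - [0, 0, 0, 8, 0, 0]
    - [0, 0, 0, 3, 0, 0]

```text
clock: 13.4
tcp_pos: [0.5268, 0.1536, 0.3543]
ee_rot: [1.357, 1.107, -1.363]
wrist_force: [-0.5, -0.5, -2.3]
grip_width: 0.0551
```

Request:
drive_tool:
  deltas:
    - [0, 0, 0, 0, 0, 0]
    - [0, 0, 0, 0, 0, 0]

```text
clock: 13.6
tcp_pos: [0.527, 0.1537, 0.3552]
ee_rot: [1.354, 1.109, -1.358]
wrist_force: [-0.3, -0.4, -3.3]
grip_width: 0.0554
```

```bash
python3 - <<'E'
from h import *
s=observe();c=capture("wrist");d=capture("side");t=capture("top")
cv2.imwrite("pics/w7.png",c["pixels"]);print(s["tcp_pos"],s["grip_width"],s["wrist_force"],s["clock"])
cv2.imwrite("pics/s7.png",cv2.resize(d["pixels"][80:220,250:410],None,fx=4.5,fy=4.2,interpolation=cv2.INTER_CUBIC))
cv2.imwrite("pics/t7.png",cv2.resize(t["pixels"][100:240,150:290],None,fx=4,fy=4,interpolation=cv2.INTER_CUBIC))
M=R.from_rotvec(s["ee_rot"]).as_matrix();print(np.degrees(np.arctan2(M[1,2],M[0,2])),M[:,0])
print(M.T@(np.array([.527,.154,.242])-s["tcp_pos"])*1e3)
th=np.linspace(0,2*np.pi,73)
P=np.c_[.527+.045*np.cos(th),.154+.045*np.sin(th),np.full(73,.054)];q=proj(c,P,s);print(q.min(0),q.max(0))
E
```

```text
[0.52703304 0.15365347 0.35519762] 0.0554369849414702 [-0.28738573 -0.38546447 -3.28749606] 13.6
-101.51327807344217 [-2.57369624e-03 -1.93562321e-04 -9.99996669e-01]
[113.19725776   0.17956406  -0.41257891]
[274.60105916 145.09247451] [367.62403519 234.92881153]
```

View pics/w7.png

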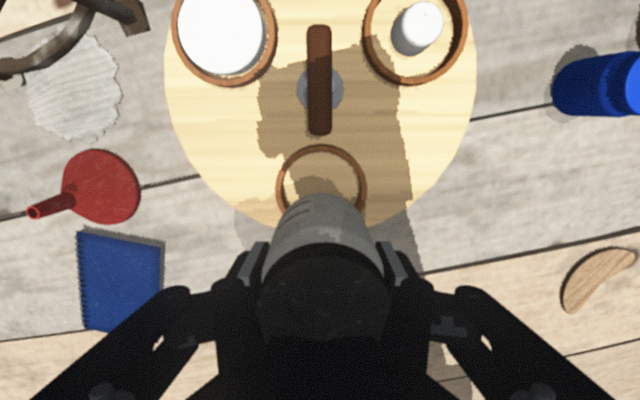

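View pics/s7.png

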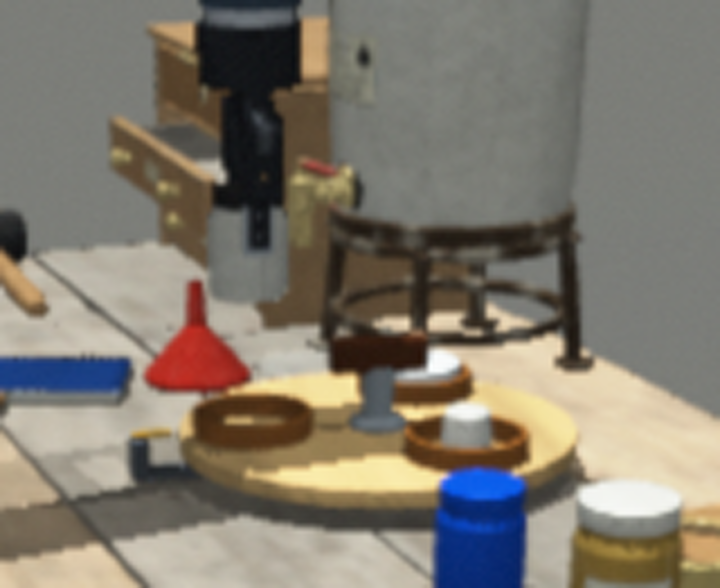

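View pics/t7.png

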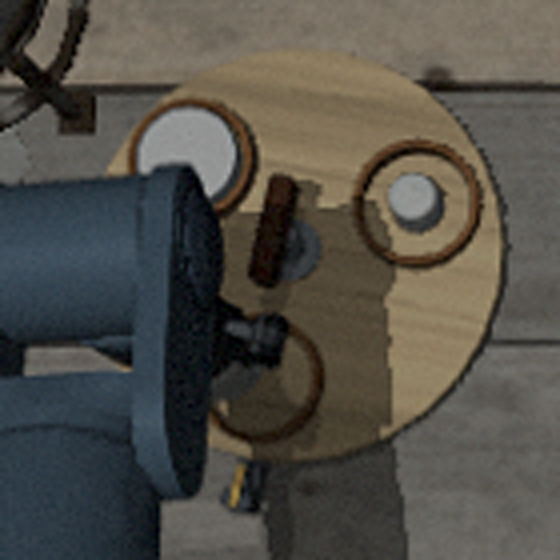

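The visible collar edges (columns 275–367, top row 144) match my projection of the well at (0.527,0.154). The jar hangs upright above it, so I'll lower it.

Request:
drive_tool:
  deltas:
    - [10, 0, 0, 0, 0, 0]
    - [15, 0, 0, 0, 0, 0]
    - [20, 0, 0, 0, 0, 0]
    - [20, 0, 0, 0, 0, 0]
    - [15, 0, 0, 0, 0, 0]
    - [10, 0, 0, 0, 0, 0]
    - [8, 0, 0, 0, 0, 0]
    - [0, 0, 0, 0, 0, 0]

```text
clock: 14.55
tcp_pos: [0.5271, 0.1537, 0.2576]
ee_rot: [1.355, 1.108, -1.358]
wrist_force: [-0.8, -0.5, -2.8]
grip_width: 0.0551
```

```bash
python3 - <<'E'
from h import *
s=observe();c=capture("wrist");d=capture("side")
cv2.imwrite("pics/w8.png",c["pixels"]);print(s["tcp_pos"],s["grip_width"],s["wrist_force"],s["clock"])
cv2.imwrite("pics/s8.png",cv2.resize(d["pixels"][80:220,250:410],None,fx=4.5,fy=4.2,interpolation=cv2.INTER_CUBIC))
E
```

```text
[0.52713102 0.153671   0.25757888] 0.055064420350123926 [-0.83554864 -0.50253221 -2.81769163] 14.55
```

View pics/w8.png

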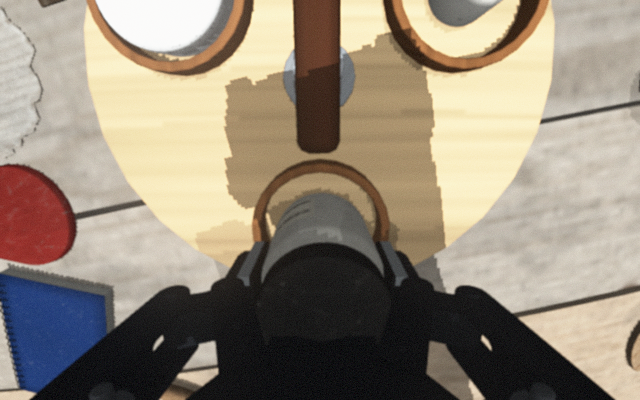

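View pics/s8.png

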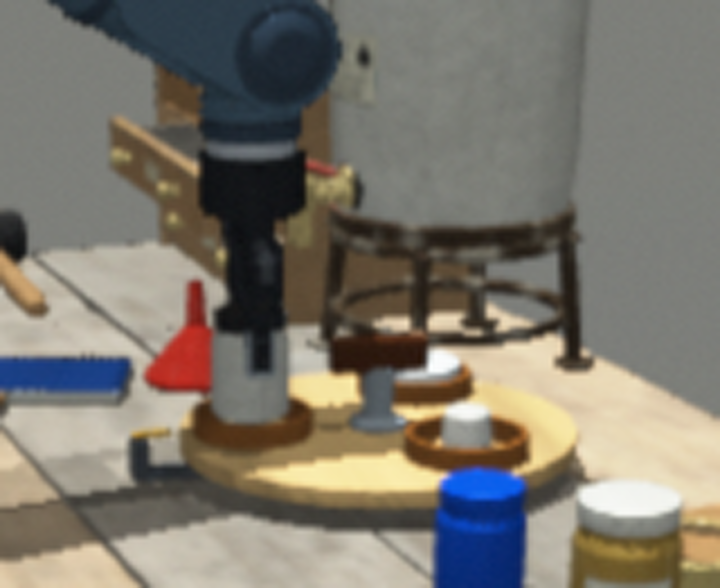

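Request:
drive_tool:
  deltas:
    - [4, 0, 0, 0, 0, 0]
    - [4, 0, 0, 0, 0, 0]
    - [3, 0, 0, 0, 0, 0]
    - [2, 0, 0, 0, 0, 0]
    - [1, 0, 0, 0, 0, 0]
    - [0, 0, 0, 0, 0, 0]

```text
clock: 15.25
tcp_pos: [0.5274, 0.1537, 0.2445]
ee_rot: [1.356, 1.107, -1.357]
wrist_force: [-0.3, 0.3, -2.5]
grip_width: 0.0555
```

Request:
drive_tool:
  deltas:
    - [1, 0, 0, 0, 0, 0]
    - [1, 0, 0, 0, 0, 0]
    - [0, 0, 0, 0, 0, 0]
    - [0, 0, 0, 0, 0, 0]

```text
clock: 15.65
tcp_pos: [0.5274, 0.1537, 0.2427]
ee_rot: [1.356, 1.107, -1.357]
wrist_force: [0.5, 0.8, -3.2]
grip_width: 0.0554
```

Request:
drive_tool:
  deltas:
    - [1, 0, 0, 0, 0, 0]
    - [1, 0, 0, 0, 0, 0]
    - [0, 0, 0, 0, 0, 0]
    - [0, 0, 0, 0, 0, 0]

```text
clock: 16.05
tcp_pos: [0.5279, 0.1538, 0.2422]
ee_rot: [1.356, 1.107, -1.356]
wrist_force: [-5.2, -0.9, 7.5]
grip_width: 0.055
```

Contact with the floor, so I'll release.

Request:
drive_tool:
  deltas:
    - [0, 0, 0, 0, 0, 0]
    - [0, 0, 0, 0, 0, 0]
    - [0, 0, 0, 0, 0, 0]
    - [0, 0, 0, 0, 0, 0]
    - [0, 0, 0, 0, 0, 0]
  grip: -0.9

```text
clock: 16.55
tcp_pos: [0.5274, 0.1537, 0.2406]
ee_rot: [1.357, 1.107, -1.357]
wrist_force: [-0.5, 0.5, -0.5]
grip_width: 0.081
```

Request:
drive_tool:
  deltas:
    - [-5, 0, 0, 0, 0, 0]
    - [-10, 0, 0, 0, 0, 0]
    - [-20, 0, 0, 0, 0, 0]
    - [-30, 0, 0, 0, 0, 0]
    - [-40, 0, 0, 0, 0, 0]
    - [-40, 0, 0, 0, 0, 0]
    - [-20, 0, 0, 0, 0, 0]
    - [0, 0, 0, 0, 0, 0]

```text
clock: 17.35
tcp_pos: [0.5281, 0.1538, 0.411]
ee_rot: [1.362, 1.101, -1.349]
wrist_force: [0.7, 0.4, -0.3]
grip_width: 0.0813
```

```bash
python3 - <<'E'
from h import *
s=observe();c=capture("wrist");d=capture("side")
cv2.imwrite("pics/w9.png",c["pixels"]);print(s["tcp_pos"],s["grip_width"],s["wrist_force"],s["clock"])
cv2.imwrite("pics/s9.png",cv2.resize(d["pixels"][80:220,250:410],None,fx=4.5,fy=4.2,interpolation=cv2.INTER_CUBIC))
for z,r in((.119,.027),(.054,.045)):
    th=np.linspace(0,2*np.pi,73);P=np.c_[.527+r*np.cos(th),.154+r*np.sin(th),np.full(73,z)];q=proj(c,P,s);print(z,q.min(0),q.max(0))
E
```

```text
[0.52814974 0.15383389 0.41099492] 0.081315747968753 [ 0.66230754  0.36336522 -0.27112396] 17.35
0.119 [293.86872067 170.80108275] [351.23408033 225.95029322]
0.054 [283.72813642 144.25578463] [361.51804852 220.19356373]
```

View pics/w9.png

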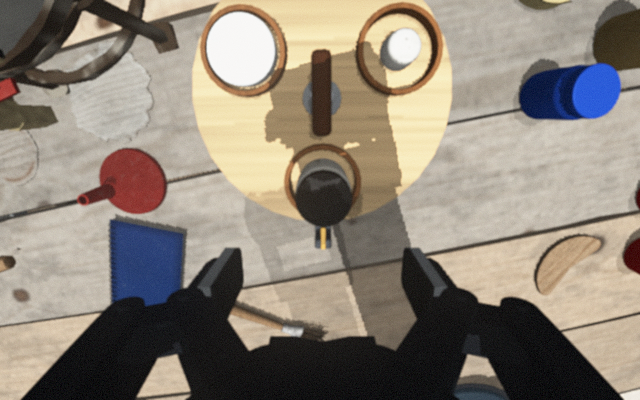

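View pics/s9.png

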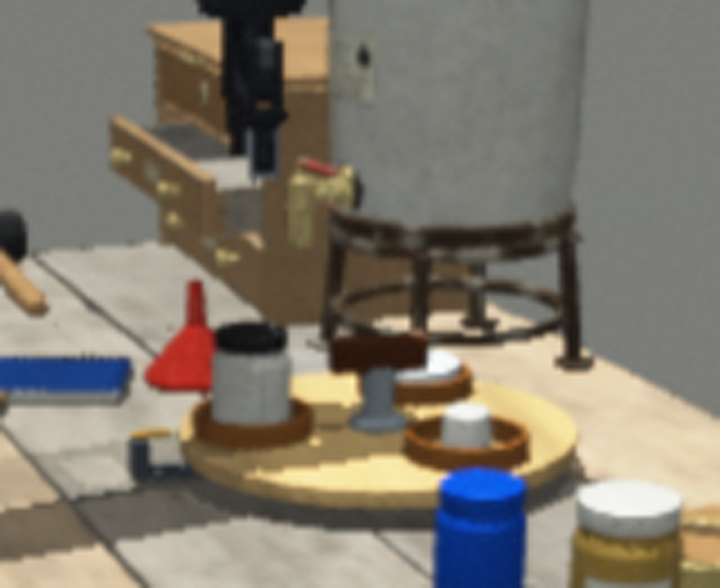

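The lid (columns 295–353, rows 170–226) and the collar (285–361) match their predicted circles to about 1 mm. The jar is upright and the pointer at (323,237) is in line with the well.

```bash
python3 -c "
from station import *
print(hand_in())"
```

```text
the job is handed in; nothing more can be done
None
```

I gripped the T-handle and turned the carousel 65° until the empty well stood at the brass pointer. Then I let go, picked up the black-lidded white jar, set it down in that well, released it and lifted clear. I handed the job in at about 17.5 s; `hand_in()` gives no verdict.

**Last checks:**
- **Well at pointer:** before loading, the wrist camera put the well at 168.7° and the pointer at about 169°. After loading they were still in line.
- **Jar in well:** the lid and the collar each matched their predicted circles to about 1–2 px, roughly 1 mm. The jar looked upright in the side view.
- **Seating:** I lowered the jar until the wrist read about 7.5 N upward, at the height expected for its foot on the floor of the well.
- **Robot clear:** the fingers were lifted about 170 mm clear, with the wrist force near zero.

**Disagreements:**
- The side camera placed things 10–25 mm off the top view in y, so I did not use it for measuring.
- In the wrist view the wells came out 92 mm from the axis instead of 95 mm.
- The gripper read 55 mm on the 58 mm jar and 21 mm on the 18 mm handle bar.

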